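# Load weld-on slugs into the tube magazine

## Robot

A 6-joint arm with a two-finger parallel gripper is mounted at the origin on the work surface. World frame = base frame: x ahead of the robot, y to its left, z up, the work surface at z = 0. Lengths are in m, angles in rad, forces in N, time in s.
With the tool pointing down it reaches from about 0.425 to 0.95 m from the base axis. Payload 3.5 kg.
Tool frame: the origin (TCP) lies midway between the tips of the shut fingers; the grasp point (between the pads) lies 19 mm behind it; z points along the fingers, y is the line along which they close (so a half turn about z gives the same grasp; the last joint's range is limited). The gripper opens to 85 mm and grips with 20 to 120 N. Pads are 22 mm wide; open, the fingers measure 114 mm over their backs; the gripper's body (76 mm by 85 mm) begins 54 mm behind the grasp point. The pads swing forward as they close: fully open they stand 13 mm farther back than shut.
Start: joints at [-0.15, 0.286, 1.577, -0, 1.279, -0.15], TCP at [0.675, 0, 0.231] pointing down, gripper open.
Joint ranges: [-2.77, 2.77], [-0.9, 2.22], [0.21, 2.48], [-1.53, 4.67], [0.24, 2.81], [-2.84, 2.84]. Speed limits (rad/s): [2.79, 2.79, 3.14, 3.14, 3.14, 3.14].

## Interface

Orientations are given as a unit quaternion [x, y, z, w].
In Python, from plant import ctrl gives the robot as it stands.
- The arm moves only by the tool send_rows, never from a script. Its argument "series" is a list that holds one entry, the list of rows, each a list of 7 numbers: the shift along the tool's x, y, z in cm, then the turn, a rotation vector about the tool's x, y, z in rad, then the opening, from -1 (shut) to 1 (fully open). In form: [[[x, y, z, rx, ry, rz, jaw], ...]]. A call has 1 to 10 rows; each row shifts and turns the commanded pose from where the row before left it, along the tool's axes as they then stand; what a row does not reach is not made up. A row lasts 1/8 s, in which the tool goes at most 62.5 mm and 10.7 degrees, less where a joint would pass 70% of its speed; a pose out of reach is approached as far as the arm can. A call is refused whole if a number of a shift passes 6.25 or a number of a turn 0.188, either way. A call with a gripper value outside its range is refused whole. The fingers move at their own pace and stop on an object; "force" is the grip in N (left out, the last holds). Time passes only in rows, so rows that do not move let the fingers close. It gives the time, the measured TCP pose, the force, the opening and the grip force at its end, in the units of the state.
- ctrl.get_state(): the state, without advancing time (a new reading comes with each control period).
- ctrl.read_camera(name): name is "scene" or "side" or "wrist"; returns a dict with "img" (480x640x3 uint8, red, green, blue), "fx", "fy", "cx", "cy" (pixels), "R" (3x3) and "t" (3): a world point X has camera coordinates R X + t; the wrist camera has in their place "hand_eye" (4x4, takes a point from camera to tool coordinates, whose origin is the TCP and whose axes are the flange's). Camera axes: x right, y down, z forward; pixel columns grow to the right and rows downward; lengths in m; the calibration is good to about 2 mm. A picture is of the moment at which its call begins: read the wrist's pose just before it. There is no depth.
- ctrl.sign_off(): hands the job in; it is judged then, once.
The state is a dict: "time": time; "qpos": joint angles; "dq": joint speeds; "joint_efforts": joint torques, N m; "eef_pos": TCP position; "tcp_rot": TCP orientation; "contact_force": force on the tool from outside, world axes, zero at the start; "wrist_torque": the same for the moment, N m; "opening": opening from 0.0 (shut) to 1.0 (fully open); "finger_force": force on a finger pad.
Only numpy, scipy, OpenCV 4.12 (cv2) and the standard library are available. Lean on these libraries where they do the work, as an engineer would, in place of code of your own. Each camera call takes 0.05 s, during which the arm holds its last target. There are 200 camera calls.

## Task

Fill the tube magazine of the feeder on the welding-shop bench: drop the two plain round steel slugs, the 55 mm tall ones, upright through the funnel on top of the vertical tube, one after the other, so that they sit end to end, all the way down in the tube. The flanged, square, thin and long pieces are other stock.

Things in the scene. Friction and masses are not known exactly. Their poses are not given: they have to be found in the camera images.
- slug_a: plain solid round steel slug, 38 mm in diameter, 55 mm tall, about 0.45 kg, standing on end on the bench; origin at its middle (27.5 mm above the bench), z along its axis. Look-alikes near it do not belong: a slug with a flange at its foot, a square block, a thin disc (16 mm) and a long slug (88 mm), each with centre at least 95 mm away
- slug_b: the second slug, the same in every way as slug_a; either one may go in first
- tube_rim (a point): centre of the upper rim of the funnel on the fixed vertical aluminium tube, 150 mm above the bench; z up. Funnel 86 mm across outside, about 77 mm inside at the rim, narrowing over 18 mm of height to the 46 mm bore, which runs 120 mm on down to its floor. Two narrow upright slots show the parts. The base plate and pusher cylinder at the foot stay below 65 mm; nothing near is higher than the rim
- tube_floor (a point): centre of the flat floor of the bore, 12 mm above the bench, 138 mm under tube_rim; z up. The first slug stands on it with its middle 27.5 mm above it, the second stands on the first with its middle 82.5 mm above it
There are look-alikes about, which are no part of the job. What is shaped like the slug_b but orange or yellow is not meant.

How it is judged:
By the outcome, as a careful person would: the job done as asked, in the order asked, and still so for the second after the job is handed in, with the robot touching nothing.
It also fails if it takes over 54 s, if anything falls off the work surface, if the arm or the gripper's body presses on something with over 40 N, if the wrist force passes 120 N, or if a joint passes its speed limit or range.

## Working session

There is one attempt and no reset: what is moved stays moved. The work goes in short steps, Python scripts to look and compute and a tool call to move; the robot and the scene stay as the last step left them, time stands still between calls to the robot, and variables do not carry over. Pictures are saved under pics/ and viewed, at most 10 in all, crops included, and the job is handed in when it is done.

Besides the shell and the picture viewer there is one more tool, called after "Request:" as name([rows], argument=value, ...), one row to a line, values as JSON. send_rows: Moves the arm, as the interface text tells. Its arguments: {"type":"object","properties":{"series":{"type":"array"},"force":{"type":"number"}},"required":["series"]}

```bash
mkdir -p pics
cat > h.py <<'E'
import numpy as np, cv2, json
from plant import ctrl
def snap(n,f):
    s=ctrl.get_state(); c=ctrl.read_camera(n)
    cv2.imwrite(f'pics/{f}.png',c['img'][:,:,::-1])
    d={k:np.array(v).tolist() for k,v in c.items() if k!='img'}
    d['p']=list(map(float,s['eef_pos'])); d['q']=list(map(float,s['tcp_rot']))
    json.dump(d,open(f'pics/{f}.json','w')); return d
def cam(f):
    c=json.load(open(f'pics/{f}.json'))
    if 'R' in c: return c,np.array(c['R']),np.array(c['t'])
    from scipy.spatial.transform import Rotation as Ro
    T=np.eye(4);T[:3,:3]=Ro.from_quat(c['q']).as_matrix();T[:3,3]=c['p']
    M=np.linalg.inv(T@np.array(c['hand_eye'])); return c,M[:3,:3],M[:3,3]
def at_z(f,u,v,z):
    c,R,t=cam(f); d=R.T@np.array([(u-c['cx'])/c['fx'],(v-c['cy'])/c['fy'],1]); o=-R.T@t
    return o+d*(z-o[2])/d[2]
def proj(f,X):
    c,R,t=cam(f); p=R@np.array(X)+t; return c['fx']*p[0]/p[2]+c['cx'],c['fy']*p[1]/p[2]+c['cy']
E
python3 - <<'E'
from h import *
for n in('scene','side','wrist'): snap(n,n+'0')
s=ctrl.get_state();print(s)
print(cam('wrist0')[0])
for n in('scene0','side0'):
  c,R,t=cam(n);print(n,-R.T@t,R[2])
E
```

```text
{'time': 0.15, 'qpos': array([-1.49997934e-01,  2.86978040e-01,  1.57786144e+00, -1.46777230e-05,
        1.27861824e+00, -1.50006408e-01]), 'dq': array([-0.00011415, -0.00146753, -0.00554269,  0.00035727,  0.00086233,
        0.00024445]), 'joint_efforts': array([ 7.91554030e-04, -4.06602967e+01, -2.93140125e+01, -8.94972595e-05,
        3.96185191e-03, -2.97825103e-06]), 'eef_pos': array([6.74475701e-01, 1.06682721e-04, 2.30243140e-01]), 'tcp_rot': array([ 7.07101978e-01,  7.07110969e-01, -5.59110018e-04, -7.46367666e-04]), 'contact_force': array([-0.00531786, -0.17402878, -0.32138515]), 'wrist_torque': array([-0.00936749,  0.0423181 ,  0.02295255]), 'finger_force': 0.0, 'opening': 0.9980636530454458}
{'fx': 356.6689385270938, 'fy': 356.6689385270938, 'cx': 318.7707976369396, 'cy': 238.06116956871662, 'hand_eye': [[0.0008595505181202167, -0.9585082369934658, -0.2850635381605025, 0.07230646204129099], [0.9999996304203481, 0.0008290812358266141, 0.00022755981768090303, 0.0013000489959076322], [1.822287085131522e-05, -0.2850636284059786, 0.9585085953855312, -0.1439117018773423], [0.0, 0.0, 0.0, 1.0]], 'p': [0.6743908834075955, 0.00011806532067675731, 0.23006612314204805], 'q': [0.7071091615992363, 0.7071035699539266, -0.0006519012087596026, -0.0008660055726166136]}
scene0 [ 1.24057295 -0.2557772   0.75698127] [-0.74953994  0.22392973 -0.62293287]
side0 [ 0.35118957 -0.7995731   0.77988849] [ 0.10052882  0.75259669 -0.65076276]
```

View pics/scene0.png

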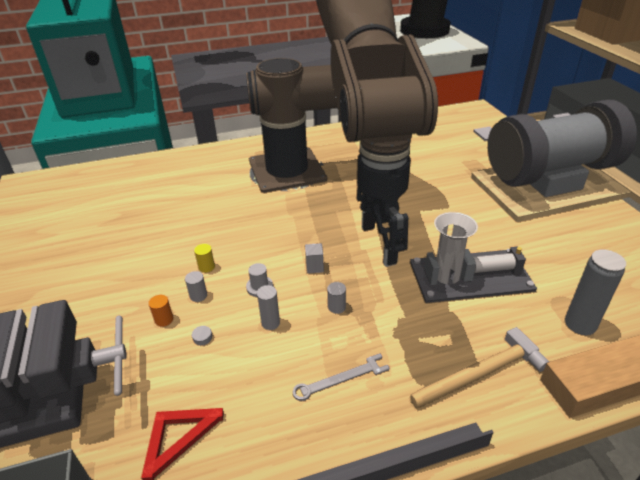

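View pics/side0.png

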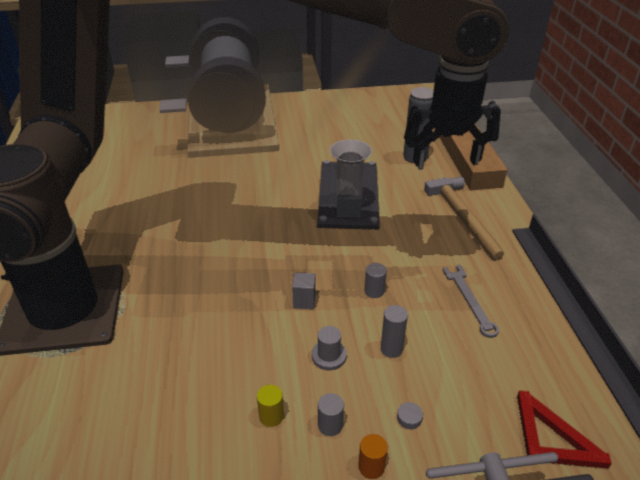

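Scene candidates are: (196,287) plain round, (337,298) plain round, (314,258) square, (258,278) flanged, (268,307) long, (202,335) thin disc, with orange (161,311) and yellow (204,258) excluded by colour. The first two fit. In the side view they are at (331,415) and (375,281), and the funnel is at (351,153). I'll confirm in one enlarged crop.

Run:
```python
from h import *
a=cv2.imread('pics/scene0.png');b=cv2.imread('pics/side0.png')
def cr(i,u,v,w,h,k): return cv2.resize(i[v:v+h,u:u+w],None,fx=k,fy=k,interpolation=cv2.INTER_CUBIC)
# tiles 50x50 x5 =250 ; funnel
T=[cr(a,172,262,50,50,5),cr(a,312,273,50,50,5),cr(a,430,205,50,50,5),cr(b,306,390,50,50,5),cr(b,350,256,50,50,5),cr(b,326,128,50,50,5)]
cv2.imwrite('pics/c1.png',np.vstack([np.hstack(T[:3]),np.hstack(T[3:])]))
```

```text
(no output)
```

View pics/c1.png

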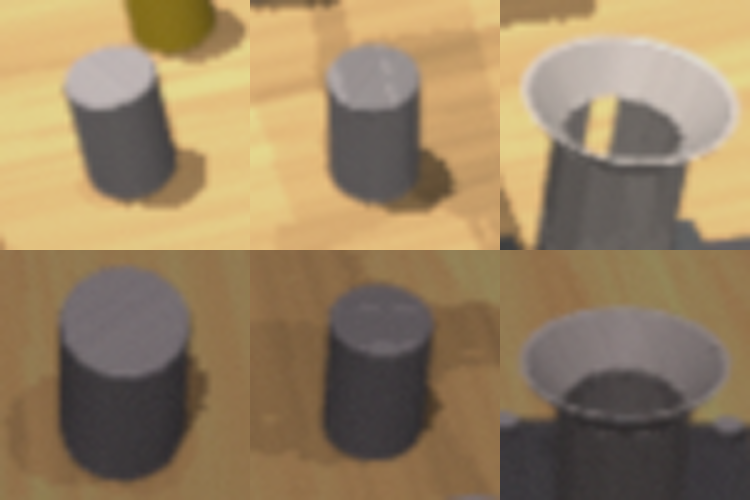

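Both are plain cylinders with no flange, and their height is about 1.4 times their diameter. Top centres in scene/side are slug 1 (194.2,277.4)/(330.8,404.4), slug 2 (336.8,288.4)/(376,270), funnel rim (456,225.3)/(351.2,150.7).

Run:
```python
from h import *
P={'s1':((194.2,277.4),(330.8,404.4),.055),'s2':((336.8,288.4),(376,270),.055),'rim':((456,225.3),(351.2,150.7),.15),
'flange':((258,270),(330,336),.055),'long':((268,293),(395,316),.088),'square':((314,249),(304,279),.05),'yel':((204,250),(270,397),.055),'or':((160,302),(374,445),.055)}
for k,(a,b,z) in P.items():
  A=at_z('scene0',a[0]-.4,a[1]-.4,z);B=at_z('side0',b[0]-.4,b[1]-.4,z);m=(A+B)/2
  print(k,A[:2].round(4),B[:2].round(4),m[:2].round(4),np.hypot(*m[:2]).round(3))
```

```text
s1 [ 0.4403 -0.3015] [ 0.4383 -0.3055] [ 0.4393 -0.3035] 0.534
s2 [ 0.5633 -0.0341] [ 0.5615 -0.0381] [ 0.5624 -0.0361] 0.564
rim [0.5616 0.216 ] [0.5589 0.2118] [0.5602 0.2139] 0.6
flange [ 0.4599 -0.1724] [ 0.4567 -0.1791] [ 0.4583 -0.1758] 0.491
long [ 0.5658 -0.1711] [ 0.5591 -0.1808] [ 0.5624 -0.176 ] 0.589
square [ 0.4264 -0.0413] [ 0.4322 -0.0382] [ 0.4293 -0.0398] 0.431
yel [ 0.3583 -0.272 ] [ 0.3534 -0.281 ] [ 0.3559 -0.2765] 0.451
or [ 0.4899 -0.3721] [ 0.4859 -0.3768] [ 0.4879 -0.3745] 0.615
```

View pics/wrist0.png

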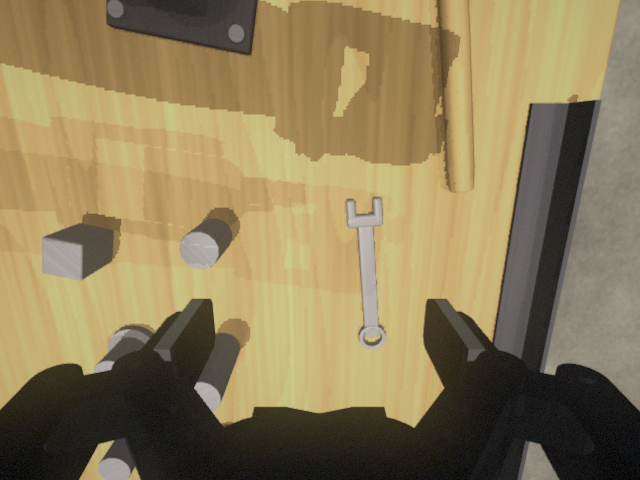

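Run:
```python
from h import *
for X in([.5624,-.0361,.055],[.4393,-.3035,.055],[.5602,.2139,.15]): print(proj('wrist0',X))
```

```text
(np.float64(199.13383245094377), np.float64(251.80907348331135))
(np.float64(114.80502217354461), np.float64(470.34182200173524))
(np.float64(83.49803571785708), np.float64(-169.62701725628276))
```

The wrist view shows slug 2's top at about (199.5,250.5), where (199,252) was predicted, so the estimates agree to about 1 mm. I'll go over slug 2 first.

Request:
send_rows([
  [[-0.72,-2.24,2.2,0,0,0,1],[-0.72,-2.24,2.2,0,0,0,1],[-0.72,-2.24,2.2,0,0,0,1],[-0.72,-2.24,2.2,0,0,0,1],[-0.72,-2.24,2.2,0,0,0,1],[0,0,0,0,0,0,1],[0,0,0,0,0,0,1]],
], force=60)

```text
time: 1.02
eef_pos: [0.5643, -0.0361, 0.1225]
tcp_rot: [0.707, 0.707, 0.001, 0.001]
contact_force: [-0.0, 0.0, -0.6]
opening: 0.998
finger_force: 0.0
```

Request:
send_rows([
  [[0,-0.2,2.5,0,0,0,1],[0,0,2.5,0,0,0,1],[0,0,2.5,0,0,0,1],[0,0,2.0,0,0,0,1],[0,0,0.9,0,0,0,1],[0,0,0,0,0,0,1],[0,0,0,0,0,0,1]],
])

```text
time: 1.9
eef_pos: [0.5619, -0.0362, 0.0183]
tcp_rot: [0.707, 0.707, 0.001, 0.001]
contact_force: [0.5, -0.3, 0.1]
opening: 1.001
finger_force: 0.0
```

Request:
send_rows([
  [[0,0,0,0,0,0,-1],[0,0,0,0,0,0,-1],[0,0,0,0,0,0,-1],[0,0,0,0,0,0,-1],[0,0,0,0,0,0,-1],[0,0,0,0,0,0,-1],[0,0,0,0,0,0,-1],[0,0,0,0,0,0,-1]],
])

```text
time: 2.9
eef_pos: [0.5613, -0.0361, 0.018]
tcp_rot: [0.707, 0.707, 0.0, 0.0]
contact_force: [-1.1, -0.9, 6.4]
opening: 0.431
finger_force: 60.3
```

Request:
send_rows([
  [[0,0,-1.5,0,0,0,-1],[0,0,-3,0,0,0,-1],[0,0,-3,0,0,0,-1],[0,0,-3,0,0,0,-1],[0,0,-3,0,0,0,-1],[0,0,-3,0,0,0,-1],[1.5,0,-3,0,0,0,-1],[2.5,0,-1,0,0,0,-1],[2.5,0,0,0,0,0,-1],[2.5,0,0,0,0,0,-1]],
])

```text
time: 4.15
eef_pos: [0.56, 0.0549, 0.2215]
tcp_rot: [0.707, 0.707, -0.001, -0.001]
contact_force: [-0.1, 0.7, -3.6]
opening: 0.431
finger_force: 60.6
```

Request:
send_rows([
  [[2.5,0,0,0,0,0,-1],[2.5,0,0,0,0,0,-1],[2.5,0,0,0,0,0,-1],[2.5,0,0,0,0,0,-1],[2.5,0,0,0,0,0,-1],[2,0,0,0,0,0,-1],[1.5,0,0,0,0,0,-1],[0,0,0,0,0,0,-1],[0,0,0,0,0,0,-1]],
])

```text
time: 5.28
eef_pos: [0.561, 0.2135, 0.2222]
tcp_rot: [0.707, 0.707, -0.0, 0.0]
contact_force: [0.2, -0.8, -4.1]
opening: 0.432
finger_force: 60.6
```

Run:
```python
from h import *
d=snap('wrist','w1');snap('scene','s1');snap('side','d1');print(d['p'],d['q'])
w,a,b=[cv2.imread(f'pics/{n}.png') for n in('w1','s1','d1')]
X=[.5602,.2139,.15]
for n in('w1','s1','d1'):print(n,proj(n,X))
u,v=map(int,proj('s1',X));p,q=map(int,proj('d1',X));print(u,v,p,q)
f=lambda i,u,v:cv2.resize(i[v-65:v+35,u-50:u+50],(400,400),interpolation=cv2.INTER_CUBIC)[:300]
o=np.hstack([f(a,u,v),f(b,p,q)])
cv2.imwrite('pics/c2.png',np.vstack([o,cv2.resize(w[180:360,80:560],(800,300))]))
```

```text
[0.5609829782541359, 0.21353795686685534, 0.2221927757387951] [0.7071796969284687, 0.7070337777995958, -0.00031448189190298146, 0.00012001554365374496]
w1 (np.float64(315.4431828547236), np.float64(249.51811413787013))
s1 (np.float64(454.3019094278528), np.float64(224.68971673557093))
d1 (np.float64(351.2728943122407), np.float64(149.69944486812608))
454 224 351 149
```

View pics/c2.png

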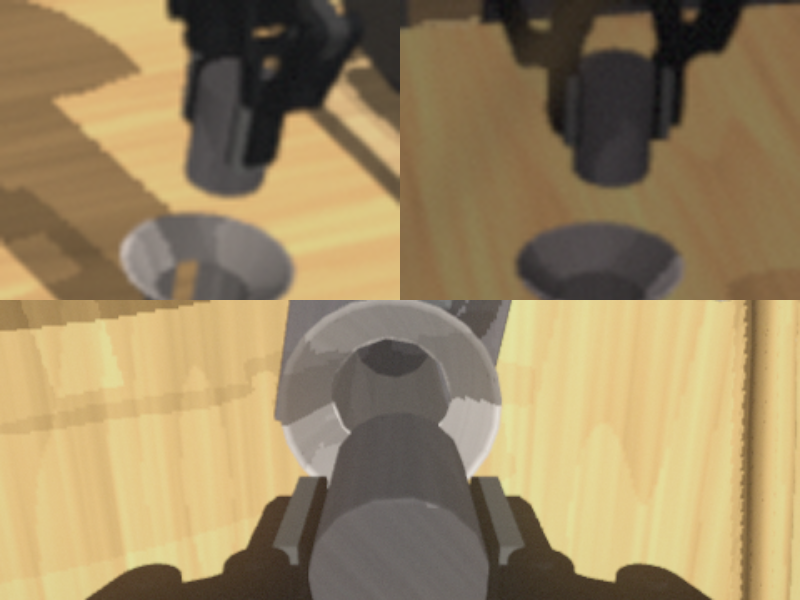

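Run:
```python
from h import *
from scipy.optimize import fsolve
g=lambda z,us,ud:fsolve(lambda p:[proj('s1',[p[0],p[1],z])[0]-us,proj('d1',[p[0],p[1],z])[0]-ud],[.56,.21])
print(g(.206,460.2,353.6),g(.15,455.6,351.1))
for n in('s1','d1','w1'):print(proj(n,[.561,.2135,.206]),proj(n,[.5602,.2139,.15]),proj(n,[.561,.2135,.259]))
```

```text
[0.56309973 0.21600961] [0.56035986 0.21668737]
(np.float64(458.4780157319401), np.float64(201.69879622770833)) (np.float64(454.3019094278528), np.float64(224.68971673557093)) (np.float64(462.7026529783317), np.float64(178.0662166767031))
(np.float64(352.7695601005908), np.float64(124.74102196732534)) (np.float64(351.2728943122407), np.float64(149.69944486812608)) (np.float64(353.8419078972387), np.float64(99.55138947685387))
(np.float64(316.0244597125591), np.float64(286.60436805739994)) (np.float64(315.4431828547236), np.float64(249.51811413787013)) (np.float64(314.84809498829355), np.float64(350.4019176769722))
```

The views agree that the slug must shift about 2.7 mm in -x and 1 mm in +y relative to the funnel (crop: rim centre x 391 in the wrist view, slug and finger centre x 399). I'll correct and lower its foot into the funnel.

Request:
send_rows([
  [[0.1,-0.27,1.5,0,0,0,-1],[0,0,2,0,0,0,-1],[0,0,1.5,0,0,0,-1],[0,0,1,0,0,0,-1],[0,0,0.7,0,0,0,-1],[0,0,0.3,0,0,0,-1],[0,0,0,0,0,0,-1],[0,0,0,0,0,0,-1]],
])

```text
time: 6.42
eef_pos: [0.5587, 0.2151, 0.153]
tcp_rot: [0.707, 0.707, 0.001, 0.0]
contact_force: [-0.3, -0.3, -3.7]
opening: 0.431
finger_force: 60.6
```

Request:
send_rows([
  [[0,0,0.25,0,0,0,-1],[0,0,0,0,0,0,-1],[0,0,0,0,0,0,-1]],
])

```text
time: 6.8
eef_pos: [0.5583, 0.215, 0.1498]
tcp_rot: [0.707, 0.707, -0.0, -0.0]
contact_force: [0.2, 0.0, -3.7]
opening: 0.429
finger_force: 60.6
```

Request:
send_rows([
  [[0,0,0,0,0,0,0.2],[0,0,0,0,0,0,0.2],[0,0,0,0,0,0,0.2],[0,0,0,0,0,0,0.2],[0,0,-1,0,0,0,0.2],[0,0,-2,0,0,0,0.2],[0,0,-2,0,0,0,0.2],[0,0,-2.5,0,0,0,0.2],[-2,0,-2.5,0,0,0,0.4],[-2.5,0,0,0,0,0,0.4]],
])

```text
time: 8.05
eef_pos: [0.5601, 0.1702, 0.2552]
tcp_rot: [0.707, 0.708, 0.003, 0.003]
contact_force: [-0.2, -0.2, 0.0]
opening: 0.702
finger_force: 0.0
```

Run:
```python
from h import *
d=snap('scene','s2');snap('side','d2');d=snap('wrist','w2');print(d['p'])
a,b,w=[cv2.imread(f'pics/{n}.png') for n in('s2','d2','w2')]
f=lambda i,u,v:cv2.resize(i[v-40:v+80,u-60:u+60],(390,390),interpolation=cv2.INTER_CUBIC)
cv2.imwrite('pics/c3.png',np.hstack([f(a,454,224),f(b,351,149)]))
```

```text
[0.5591452937522152, 0.16858157469363694, 0.2525495257085797]
```

View pics/c3.png

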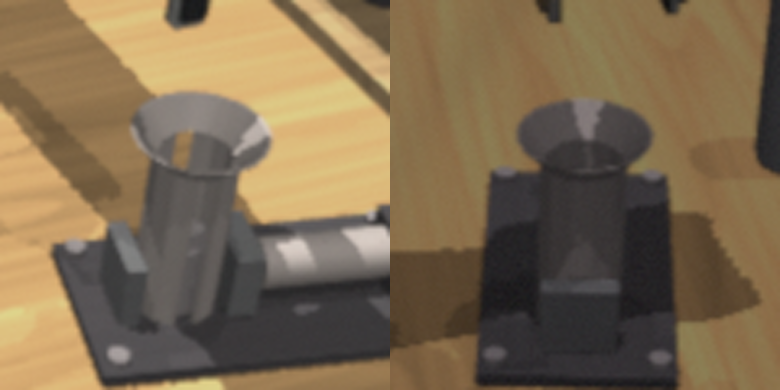

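The first slug is down in the tube: in the scene view (crop 185,150) the slots are clear above, and the bench and funnel are empty. Next is slug 1.

Request:
send_rows([
  [[-3,-0.4,0,0,0,0,0.4],[-4,-1,0,0,0,0,0.4],[-4,-1,0,0,0,0,0.4],[-4,-1,0,0,0,0,0.4],[-4,-1,0,0,0,0,0.4],[-4,-1,0,0,0,0,0.4],[-4,-1,0,0,0,0,0.4],[-4,-1,0,0,0,0,0.4],[-4,-1,0,0,0,0,0.4],[-4,-1,0,0,0,0,0.4]],
])

```text
time: 9.45
eef_pos: [0.4643, -0.2206, 0.2503]
tcp_rot: [0.707, 0.707, 0.0, 0.0]
contact_force: [0.9, -0.0, -1.2]
opening: 0.699
finger_force: 0.0
```

Request:
send_rows([
  [[-4,-1,1,0,0,0,0.4],[-3,-1,2,0,0,0,0.4],[-1,-0.5,2.5,0,0,0,0.4],[0,0,2.5,0,0,0,0.4],[0,0,2,0,0,0,0.4],[0,0,0,0,0,0,0.4],[0,0,0,0,0,0,0.4]],
])

```text
time: 10.32
eef_pos: [0.4401, -0.3001, 0.1509]
tcp_rot: [0.707, 0.707, 0.0, 0.001]
contact_force: [0.1, -1.3, 0.3]
opening: 0.697
finger_force: 0.0
```

Run:
```python
from h import *
d=snap('wrist','w3');print(d['p'],d['q'],proj('w3',[.4393,-.3035,.055]))
```

```text
[0.4400779244119855, -0.30007100904694856, 0.15094856025147801] [0.706915957259085, 0.7072971355862013, 7.288535375399508e-05, 0.000765540169707732] (np.float64(315.56736373132543), np.float64(243.91109297761238))
```

View pics/w3.png

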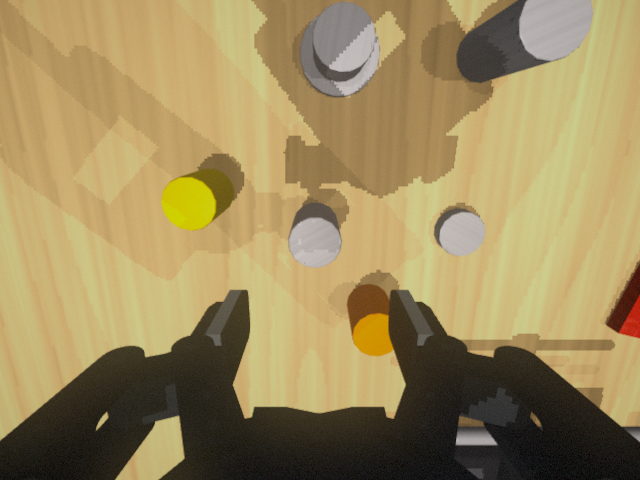

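The wrist view shows the plain slug's top at (315,242), where (315.6,243.9) was predicted. Yellow (189,203), orange (376,334) and the disc (461,232) are clear of the fingers.

Request:
send_rows([
  [[-0.3,-0.2,2,0,0,0,0.4],[0,0,2.5,0,0,0,0.4],[0,0,2.5,0,0,0,0.4],[0,0,2.5,0,0,0,0.4],[0,0,2.0,0,0,0,0.4],[0,0,1.3,0,0,0,0.4],[0,0,0.5,0,0,0,0.4],[0,0,0,0,0,0,0.4],[0,0,0,0,0,0,0.4]],
])

```text
time: 11.5
eef_pos: [0.4379, -0.3035, 0.0177]
tcp_rot: [0.707, 0.707, -0.0, 0.001]
contact_force: [-1.0, -0.1, -0.2]
opening: 0.701
finger_force: 0.0
```

Request:
send_rows([
  [[0,0,0,0,0,0,-1],[0,0,0,0,0,0,-1],[0,0,0,0,0,0,-1],[0,0,0,0,0,0,-1],[0,0,0,0,0,0,-1],[0,0,0,0,0,0,-1]],
])

```text
time: 12.25
eef_pos: [0.4376, -0.3034, 0.0177]
tcp_rot: [0.707, 0.707, -0.0, 0.0]
contact_force: [-2.1, 1.5, 5.6]
opening: 0.433
finger_force: 60.3
```

Request:
send_rows([
  [[0,0,-1.5,0,0,0,-1],[0,0,-3,0,0,0,-1],[0,0,-3.5,0,0,0,-1],[0,0,-3.5,0,0,0,-1],[0,0,-3.5,0,0,0,-1],[1.5,0.3,-3,0,0,0,-1],[3,0.7,-2,0,0,0,-1],[4,1,-0.5,0,0,0,-1],[4,1,0,0,0,0,-1],[4,1,0,0,0,0,-1]],
])

```text
time: 13.5
eef_pos: [0.4765, -0.1361, 0.2209]
tcp_rot: [0.707, 0.707, -0.0, -0.001]
contact_force: [0.3, 0.7, -5.3]
opening: 0.429
finger_force: 60.9
```

Request:
send_rows([
  [[4,1,0,0,0,0,-1],[4,1,0,0,0,0,-1],[4,1,0,0,0,0,-1],[4,1,0,0,0,0,-1],[4,1,0,0,0,0,-1],[4,1,0,0,0,0,-1],[4,1,0,0,0,0,-1],[3,0.6,0,0,0,0,-1],[0,0,0,0,0,0,-1],[0,0,0,0,0,0,-1]],
])

```text
time: 14.75
eef_pos: [0.5523, 0.1717, 0.2208]
tcp_rot: [0.707, 0.707, -0.001, -0.001]
contact_force: [-0.1, -0.8, -4.6]
opening: 0.43
finger_force: 61.0
```

Request:
send_rows([
  [[2,0.3,0,0,0,0,-1],[1.8,0.3,0,0,0,0,-1],[0.5,0,0,0,0,0,-1],[0,0,0,0,0,0,-1],[0,0,0,0,0,0,-1],[0,0,0,0,0,0,-1]],
])

```text
time: 15.5
eef_pos: [0.5593, 0.2146, 0.2218]
tcp_rot: [0.707, 0.707, -0.0, 0.0]
contact_force: [-0.9, -0.2, -4.8]
opening: 0.429
finger_force: 61.0
```

Run:
```python
from h import *
d=snap('wrist','w4');print(d['p'])
w=cv2.imread('pics/w4.png')
cv2.imwrite('pics/c4.png',cv2.resize(w[160:400,160:480],(800,600),interpolation=cv2.INTER_CUBIC))
```

```text
[0.5592650158870637, 0.21463917624785034, 0.22179870411872354]
```

View pics/c4.png

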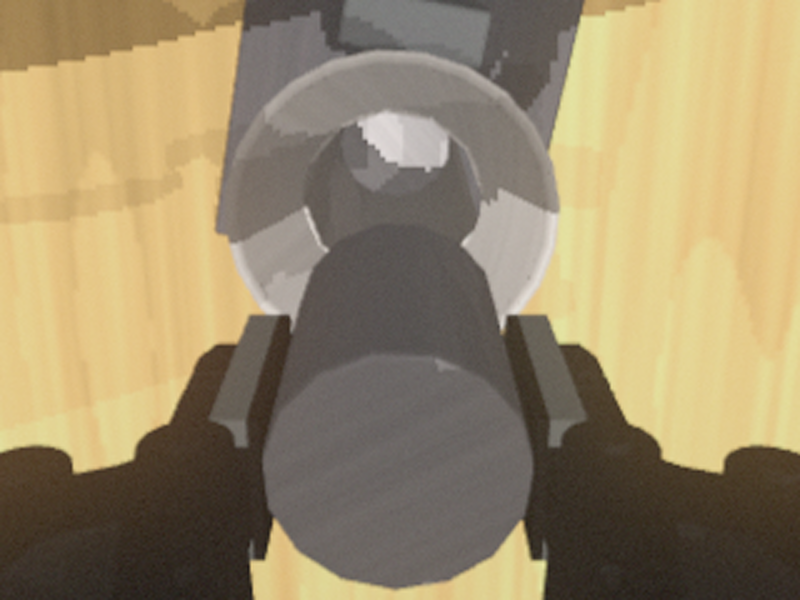

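The crop shows the rim centre at x≈394 and the slug at x≈398, so it is about 1 mm off. The first slug's top is visible down the bore at (405,145). I'll shift 1 mm and lower.

Request:
send_rows([
  [[0,-0.1,1.5,0,0,0,-1],[0,0,2,0,0,0,-1],[0,0,1.5,0,0,0,-1],[0,0,1,0,0,0,-1],[0,0,0.7,0,0,0,-1],[0,0,0.5,0,0,0,-1],[0,0,0,0,0,0,-1],[0,0,0,0,0,0,-1]],
])

```text
time: 16.55
eef_pos: [0.5587, 0.2151, 0.1505]
tcp_rot: [0.707, 0.707, 0.0, 0.0]
contact_force: [-0.2, -0.2, -4.8]
opening: 0.432
finger_force: 61.0
```

Request:
send_rows([
  [[0,0,0,0,0,0,0.2],[0,0,0,0,0,0,0.2],[0,0,0,0,0,0,0.2],[0,0,0,0,0,0,0.2],[0,0,-1,0,0,0,0.2],[0,0,-2,0,0,0,0.2],[0,0,-2,0,0,0,0.2],[0,0,-2.5,0,0,0,0.2],[-2,0,-2.5,0,0,0,0.4],[-2.5,0,0,0,0,0,0.4]],
])

```text
time: 17.8
eef_pos: [0.5601, 0.1702, 0.2551]
tcp_rot: [0.707, 0.708, 0.003, 0.002]
contact_force: [-0.4, -0.4, -0.5]
opening: 0.699
finger_force: 0.0
```

Request:
send_rows([
  [[-2,0,0,0,0,0,0.4],[0,0,0,0,0,0,0.4],[0,0,0,0,0,0,0.4]],
])

```text
time: 18.18
eef_pos: [0.5581, 0.1503, 0.2497]
tcp_rot: [0.707, 0.707, -0.0, -0.0]
contact_force: [1.1, -0.8, 1.2]
opening: 0.699
finger_force: 0.0
```

Run:
```python
from h import *
snap('scene','s5');snap('side','d5');d=snap('wrist','w5');print(d['p'])
a,b,w=[cv2.imread(f'pics/{n}.png') for n in('s5','d5','w5')]
f=lambda i,u,v:cv2.resize(i[v-30:v+70,u-50:u+50],(400,400),interpolation=cv2.INTER_CUBIC)
u,v=map(int,proj('w5',[.558,.215,.15]));print(u,v)
y0=max(0,v-70)
c=cv2.resize(w[y0:y0+100,u-100:u+100],(400,200),interpolation=cv2.INTER_CUBIC)
o=np.hstack([f(a,454,224),f(b,351,149)])
cv2.imwrite('pics/c5.png',np.vstack([o,np.hstack([c,c*0])]))
# where the second slug's top should show: z=.122
print(proj('w5',[.558,.215,.122]),u-100,y0)
```

```text
[0.5580981698088336, 0.1506437664174016, 0.24953350213038017]
316 144
(np.float64(317.03979243052737), np.float64(143.3028405838751)) 216 74
```

View pics/c5.png

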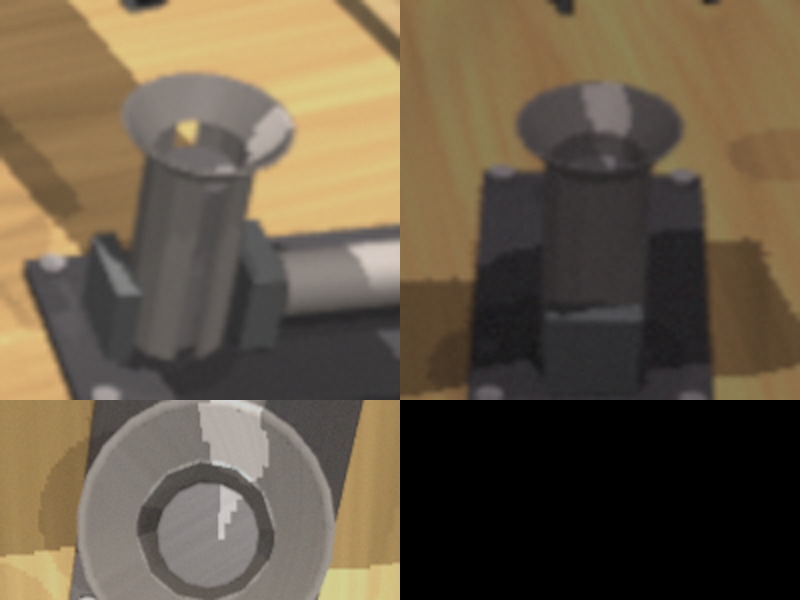

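Both slugs are down. The second slug's top disc, centred at crop (208,535) in the wrist view, is 51 px wide against 128 px for the rim. That puts it about 27 mm under the rim, where 28 mm is expected, and it looks flat and level.

```bash
python3 -c "
from plant import ctrl
print(ctrl.sign_off())"
```

```text
the job is handed in; nothing more can be done
None
```

Both plain 55 mm slugs are in the tube, upright and end to end, and the job is handed in at about 18 s; the last wrist image puts the upper slug's top about 27 mm below the rim (28 mm expected when fully seated).

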